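# Snap the cap onto the filled disinfectant bottle

## Task

Close the open bottle: set the loose wide snap cap squarely on its neck and press it straight down until it clicks over the bead and sits fully home, without crushing the bottle. Do not let up when the push suddenly goes light at the click: carry on and finish while still pressing down on the cap about as firmly as the click needed, with the bottle standing upright on the table. Leave the sealed bottle, the small screw cap, the jug and the syringe alone.

Things in the scene. Friction and masses are not known exactly. Their poses are not given: they have to be found in the camera images.
- bottle: The open bottle: opaque white, round, 1.5 litre, full (1.5 kg), loose, upright on the table. Body 100 mm diameter to 168 mm up, shoulder to 190 mm, then a smooth neck of 34 mm diameter (rim tapered to 30 mm) to the open mouth 225 mm up. Carrying ring of 40 mm diameter 199 to 202 mm up. Origin: centre of the underside; z up along the neck.
- neck_rim (a point): Centre of the open bottle's mouth, level with the rim, 225 mm above the bottle's underside.
- bead (a point): Centre of the snap bead round the open bottle's neck, 13 mm below the rim: eight springy rounded lobes, 40 mm diameter over the crests. The cap comes to rest loosely on it with the cap's origin 11 mm below the rim; home is 18 mm below the rim.
- cap: The wide snap cap for the open bottle: blue ribbed plastic, 46 mm outside diameter, 20.5 mm high, about 15 g, lying mouth down on the table, flat closed top up. Origin: centre of the mouth's lower edge; z towards the closed top. Hollow 18 mm deep; inside the mouth a rounded snap lip 3 mm high, 36 mm inside diameter.
- cap_top (a point): Centre of the cap's flat top, 20.5 mm above its origin: where to press. 9.5 mm above the neck rim when the cap rests on the bead. Pushed down from there, resistance climbs to about 9 to 13 N within 3 mm, then falls; about 4 mm down the cap clicks and snaps to its home 7 mm down (top 2.5 mm above the rim), where it is rigid. A push off centre tilts it.
- sealed_bottle: A second bottle of the same shape and size, already closed with the same kind of blue snap cap (top 227.5 mm up). Full, 1.5 kg, loose; to be left alone. Origin: centre of the underside; z up.
- small_cap: Small blue screw cap, 30 mm diameter, 15 mm high, lying on the table; belongs to another bottle, to be left alone. Origin: centre of the underside.
- jug: Empty white plastic measuring jug, 92 mm (foot) to 110 mm (mouth) diameter, 150 mm high, with a handle that reaches 96 mm out along its +y; to be left alone. Origin: centre of the underside.
- syringe: Large clear dosing syringe lying on the table, 29 mm thick barrel, 167 mm long along its x, nozzle towards +x, finger flange 50 mm wide; to be left alone. Origin: on the table below the barrel, near mid-length.
Mind the look-alikes: they are no part of the job. Leave any black or pink look-alike of the bottle alone.

How it is judged:
By the outcome, as a careful person would: the job done as asked, in the order asked, and still so for the second after the job is handed in, while the arm keeps its last pose, push and grip.
It also fails if it takes over 59 s, if anything falls off the work surface, if the arm or the gripper's body presses on something with over 40 N, if the wrist force passes 120 N, or if a joint passes its speed limit or range.

## Robot

A 6-joint arm with a two-finger parallel gripper is mounted at the origin on the work surface. World frame = base frame: x ahead of the robot, y to its left, z up, the work surface at z = 0. Lengths are in mm, angles in rad, forces in N, time in s.
With the tool pointing down it reaches from about 400 to 825 mm from the base axis. Payload 7 kg.
Tool frame: the origin (TCP) lies midway between the tips of the shut fingers; the grasp point (between the pads) lies 19 mm behind it (ctrl.pinch_z is the distance from the TCP to the grasp point, in mm); y points along the fingers, z is the direction in which the jaws open and shut, and the axes are right-handed (so a half turn about y gives the same grasp; the last joint's range is limited). The gripper opens to 85 mm and grips with 20 to 120 N. Pads are 22 mm wide; open, the fingers measure 114 mm over their backs; the gripper's body (76 mm by 85 mm) begins 54 mm behind the grasp point. The pads swing forward as they close: fully open they stand 13 mm farther back than shut.
Start: joints at [1.516, 0.359, 0.012, 0, -1.224, -0.288], TCP at [226.892, 635.7, 231.302] pointing down, gripper open.
Joint ranges: [-3.07, 3.07], [-1.43, 2.12], [-1.02, 1.25], [-3.03, 1.67], [-3.05, -0], [-3.03, 3.03]. Speed limits (rad/s): [2.39, 2.39, 3.01, 3.14, 3.14, 3.14].

## Interface

Orientations are given as a 3x3 rotation matrix whose columns are the frame's x, y, z axes.
In Python, from bench import ctrl gives the robot as it stands.
- The arm moves only by the tool move_arm, never from a script. Its argument "steps" is a list of rows, each an object of numbers: "dx", "dy", "dz": the shift along the tool's x, y, z in units of 25 mm (1.0 is 25 mm); "ax", "ay", "az": the turn, a rotation vector about the tool's x, y, z in units of 5 degrees (1.0 is 5 degrees); "hand": the opening, from 0 (shut) to 1 (fully open). In form: [{"dx": .., "dy": .., "dz": .., "ax": .., "ay": .., "az": .., "hand": ..}, ...]. A call has exactly 10 rows; each row shifts and turns the commanded pose from where the row before left it, along the tool's axes as they then stand; what a row does not reach is not made up. A row lasts 1/12 s, in which the tool goes at most 41.7 mm and 7.16 degrees, less where a joint would pass 70% of its speed; a pose out of reach is approached as far as the arm can. A call is refused whole if a number of a shift passes 1 or a number of a turn 1, either way. A call with a gripper value outside its range is refused whole. The fingers move at their own pace and stop on an object; "squeeze" is the grip in N (left out, the last holds). Time passes only in rows, so rows that do not move let the fingers close, or fill a call up. It gives the time, the measured TCP pose, the force and the opening at its end, in the units of the state.
- ctrl.get_state(): the state, without advancing time (a new reading comes with each control period).
- ctrl.get_image(name): name is "side" or "top"; returns a dict with "image" (384x512x3 uint8, red, green, blue), "intrinsics" (3x3 intrinsics, pixels), "world_from_camera" (4x4, takes a point from camera to world coordinates). Camera axes: x right, y down, z forward; pixel columns grow to the right and rows downward; lengths in mm; the calibration is good to about 2 mm. A picture is of the moment at which its call begins. There is no depth.
- ctrl.hand_in(): hands the job in, once; it reports no verdict.
The state is a dict: "t": time; "joint_positions": joint angles; "dq": joint speeds; "tau": joint torques, N m; "tcp_pos": TCP position; "tcp_rot": TCP orientation; "ft_force": force on the tool from outside, world axes, zero at the start; "moment": the same for the moment, N m; "opening": finger opening in mm.
Only numpy, scipy, OpenCV 4.12 (cv2) and the standard library are available. Lean on these libraries where they do the work, as an engineer would, in place of code of your own. Each camera call takes 0.05 s, during which the arm holds its last target.

## Working session

There is one attempt and no reset: what is moved stays moved. The work goes in short steps, Python scripts to look and compute and a tool call to move; the robot and the scene stay as the last step left them, time stands still between calls to the robot, and variables do not carry over. Pictures are saved under pics/ and viewed, and the job is handed in when it is done.

Besides the shell and the picture viewer there is one more tool, called by a JSON object that holds its "op" and its "data". move_arm: Moves the arm, as the interface text tells. Its arguments: {"type":"object","properties":{"steps":{"type":"array","items":{"type":"object","properties":{"dx":{"type":"number"},"dy":{"type":"number"},"dz":{"type":"number"},"ax":{"type":"number"},"ay":{"type":"number"},"az":{"type":"number"},"hand":{"type":"number"}}}},"squeeze":{"type":"number"}},"required":["steps"]}

```bash
mkdir -p pics
cat > h.py <<'E'
from bench import ctrl
import numpy as np, cv2
def snap(name,fn):
    d=ctrl.get_image(name); cv2.imwrite('pics/'+fn,cv2.cvtColor(d['image'],cv2.COLOR_RGB2BGR)); np.savez('pics/'+fn+'.npz',im=d['image'],K=d['intrinsics'],T=d['world_from_camera']); return d
def ray(d,u,v,z):
    K=np.array(d['intrinsics']);T=np.array(d['world_from_camera'])
    r=T[:3,:3]@np.linalg.inv(K)@[u,v,1];o=T[:3,3];return o+r*(z-o[2])/r[2]
def proj(d,p):
    K=np.array(d['intrinsics']);T=np.array(d['world_from_camera'])
    q=K@(T[:3,:3].T@(np.array(p)-T[:3,3]));return q[:2]/q[2]
E
python3 - <<'E'
from h import *
for n in('top','side'):
    d=snap(n,n+'0.png');print(n,d['world_from_camera'],d['intrinsics'])
s=ctrl.get_state();print(s);print(ctrl.pinch_z)
E
```

```text
top [[ 1.36756142e-02 -9.85074140e-01  1.71586470e-01  4.17609873e+02]
 [-9.99845394e-01 -1.53688139e-02 -8.54333854e-03  9.59909427e+01]
 [ 1.10529024e-02 -1.71443107e-01 -9.85132019e-01  1.14619962e+03]
 [ 0.00000000e+00  0.00000000e+00  0.00000000e+00  1.00000000e+00]] [[381.68277896   0.         250.04920922]
 [  0.         381.68277896 194.49779581]
 [  0.           0.           1.        ]]
side [[ 7.75359354e-01 -4.95469989e-01  3.91570379e-01  1.93100932e+02]
 [-6.31515281e-01 -6.05847908e-01  4.83876805e-01 -3.97421857e+02]
 [-2.51433990e-03 -6.22461085e-01 -7.82646712e-01  9.53048792e+02]
 [ 0.00000000e+00  0.00000000e+00  0.00000000e+00  1.00000000e+00]] [[406.3635559    0.         257.10030356]
 [  0.         406.3635559  189.17484302]
 [  0.           0.           1.        ]]
{'t': 0.1, 'joint_positions': array([ 1.51612438e+00,  3.59329479e-01,  1.11520573e-02, -2.92371639e-04,
       -1.22410381e+00, -2.88113562e-01]), 'dq': array([ 1.43130957e-03,  4.89746491e-04,  1.72263300e-03,  1.70742938e-03,
       -1.88329517e-03,  3.17428838e-05]), 'tau': array([-3.44556640e-03, -5.84762478e+01,  2.94107670e+01,  6.95459023e+00,
       -3.16021258e-03,  1.26390614e-05]), 'tcp_pos': array([226.7528993 , 635.3177656 , 230.45177871]), 'tcp_rot': array([[-9.41788643e-01, -3.55706451e-04, -3.36205331e-01],
       [ 3.36205482e-01, -1.46764352e-03, -9.41787513e-01],
       [-1.58429682e-04, -9.99998860e-01,  1.50180046e-03]]), 'ft_force': array([-0.48680149,  0.0068886 ,  0.52268965]), 'moment': array([ 0.01968735, -0.00510285,  0.04541593]), 'opening': 85.33928897563551}
18.700000000000003
```

View pics/top0.png

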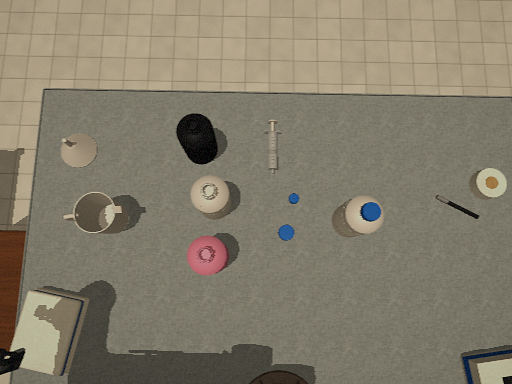

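View pics/side0.png

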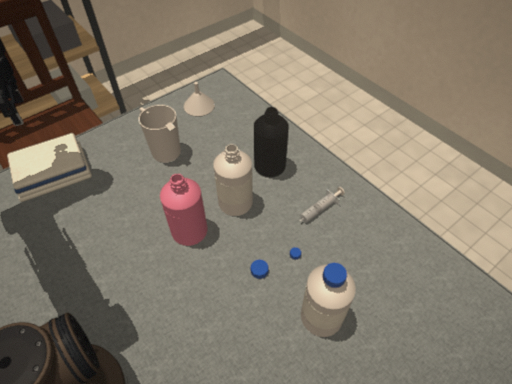

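The top view shows the open white bottle at (210,193), the pink one at (207,255) and the black one at (200,140). The wide cap is at (286,232), the small cap at (294,198) and the sealed bottle at (365,213). Next I'll measure these more closely.

Run:
```python
from h import *
for n in('top','side'):
    z=np.load(f'pics/{n}0.png.npz');d=dict(intrinsics=z['K'],world_from_camera=z['T']);im=z['im'].astype(int)
    m=((im[...,2]>im[...,0]+60)&(im[...,2]>im[...,1]+40)).astype('uint8')
    c,l,st,ce=cv2.connectedComponentsWithStats(m)
    for i in range(1,c):
        if st[i,4]>30:print(n,st[i],ce[i],'z20.5',ray(d,*ce[i],20.5).round(1),'z10',ray(d,*ce[i],10).round(1),'z15',ray(d,*ce[i],15).round(1),'z227',ray(d,*ce[i],227.5).round(1))
I=cv2.imread('pics/top0.png');a=cv2.resize(I[165:225,180:240],(480,480),interpolation=cv2.INTER_CUBIC)
J=cv2.imread('pics/side0.png');b=cv2.resize(J[130:220,205:265][:60],(480,480),interpolation=cv2.INTER_CUBIC)
cv2.imwrite('pics/neck.png',np.hstack([a,b])[:, :960]) if 0 else cv2.imwrite('pics/neck.png',cv2.resize(np.hstack([a,b]),(800,400)))
```

```text
top [289 194  10   9  73] [293.46575342 197.94520548] z20.5 [605.2 -43.8  20.5] z10 [607.  -45.2  10. ] z15 [606.2 -44.5  15. ] z227 [570.7 -18.1 227.5]
top [361 202  20  19 267] [371.1011236  211.05617978] z20.5 [ 569.2 -275.4   20.5] z10 [ 570.6 -278.9   10. ] z15 [ 569.9 -277.2   15. ] z227 [ 541.3 -207.1  227.5]
top [279 225  15  15 181] [285.87292818 232.06629834] z20.5 [503.  -20.9  20.5] z10 [503.8 -21.9  10. ] z15 [503.4 -21.4  15. ] z227 [487.3   0.6 227.5]
side [290 248  11  10  85] [295.09411765 252.09411765] z20.5 [603.9 -46.3  20.5] z10 [608.6 -42.4  10. ] z15 [606.3 -44.3  15. ] z227 [ 512.7 -124.3  227.5]
side [251 260  17  16 221] [259.0361991 267.3800905] z20.5 [503.  -21.   20.5] z10 [506.5 -16.8  10. ] z15 [504.8 -18.8  15. ] z227 [ 434.2 -104.6  227.5]
side [324 263  22  21 371] [334.65498652 272.88409704] z20.5 [ 640.8 -153.3   20.5] z10 [ 645.8 -150.6   10. ] z15 [ 643.4 -151.9   15. ] z227 [ 541.4 -207.5  227.5]
```

View pics/neck.png

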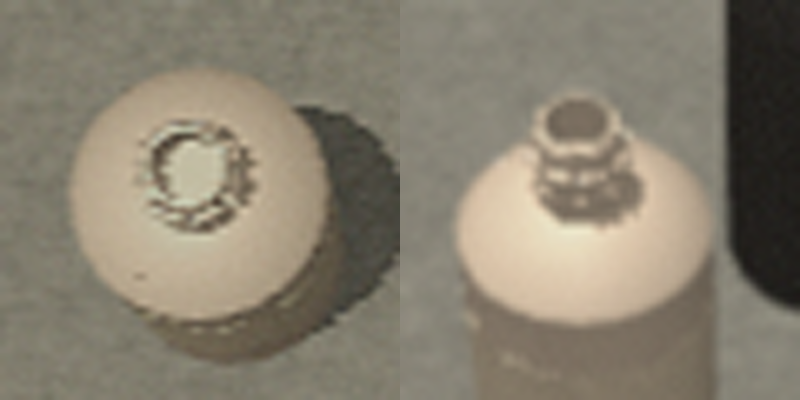

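Run:
```python
from h import *
D={}
for n in('top','side'):
    z=np.load(f'pics/{n}0.png.npz');D[n]=dict(intrinsics=z['K'],world_from_camera=z['T'])
print(ray(D['top'],209.5,190.1,225),ray(D['top'],209.5,190.8,210),ray(D['side'],231.2,147.2,225))
# body max outline in top ~ shoulder at 168: crop x 70..330,y 68..322
print(ray(D['top'],180+200.5/6.667-.5,165+195.5/6.667-.5,168))
# pink rim, jug etc
I=cv2.imread('pics/top0.png');P=(503.3,-20.5)
for p in [(500,100,0),(495,83,225)]:
    print(p,proj(D['top'],p),proj(D['side'],p))
print('pink',ray(D['top'],208,252,225),ray(D['side'],178,183,225),'black',ray(D['side'],271,113,225))
# fit rim overlay
for guess in [ray(D['side'],231.2,147.2,225)]:
  out=[]
  for n,(x0,y0) in (('top',(180,165)),('side',(205,130))):
    im=cv2.imread(f'pics/{n}0.png')[y0:y0+60,x0:x0+60];im=cv2.resize(im,(400,400),interpolation=cv2.INTER_CUBIC);s=400/60
    for r,zz,c in((15,225,(0,0,255)),(20,200.5,(0,255,0)),(50,168,(255,0,0))):
      pts=[]
      for a in np.linspace(0,6.28,60):
        q=proj(D[n],[guess[0]+r*np.cos(a),guess[1]+r*np.sin(a),zz]);pts.append((q-[x0,y0]+.5)*s-.5)
      cv2.polylines(im,[np.int32(pts)],True,c,1)
    out.append(im)
cv2.imwrite('pics/ov.png',np.hstack(out))
```

```text
[587.45393946 187.57017689 225.        ] [588.44668847 189.00485289 210.        ] [591.83070594 197.33988046 225.        ]
[588.1263337  192.73222284 168.        ]
(500, 100, 0) [244.85759277 232.98655844] [230.01237905 240.50965765]
(495, 83, 225) [251.65128645 228.44205718] [227.30882871 194.70975074]
pink [437.33578542 186.35835123 225.        ] [426.93283211 182.99223419 225.        ] black [751.63465048 232.02583584 225.        ]
```

View pics/ov.png

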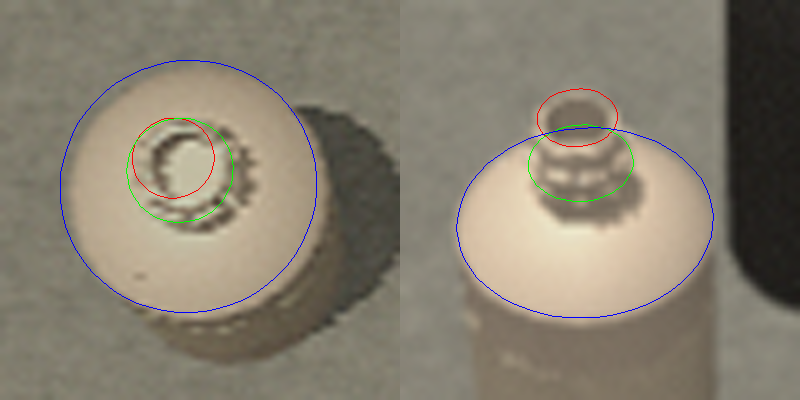

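```bash
cat > ov.py <<'E'
from h import *
import sys
g=[float(a) for a in sys.argv[1:3]]
out=[]
for n,(x0,y0) in (('top',(180,165)),('side',(205,130))):
    z=np.load(f'pics/{n}0.png.npz');d=dict(intrinsics=z['K'],world_from_camera=z['T'])
    im=cv2.imread(f'pics/{n}0.png')[y0:y0+60,x0:x0+60];im=cv2.resize(im,(400,400),interpolation=cv2.INTER_CUBIC);s=400/60
    for r,zz,c in((15,225,(0,0,255)),(20,200.5,(0,255,0)),(20,212,(0,255,255)),(50,168,(255,0,0))):
      pts=[]
      for a in np.linspace(0,6.28,60):
        q=proj(d,[g[0]+r*np.cos(a),g[1]+r*np.sin(a),zz]);pts.append((q-[x0,y0]+.5)*s-.5)
      cv2.polylines(im,[np.int32(pts)],True,c,1)
    out.append(im)
cv2.imwrite('pics/'+sys.argv[3],np.hstack(out))
E
python3 ov.py 588 193 ov2.png
```

```text
(no output)
```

View pics/ov2.png

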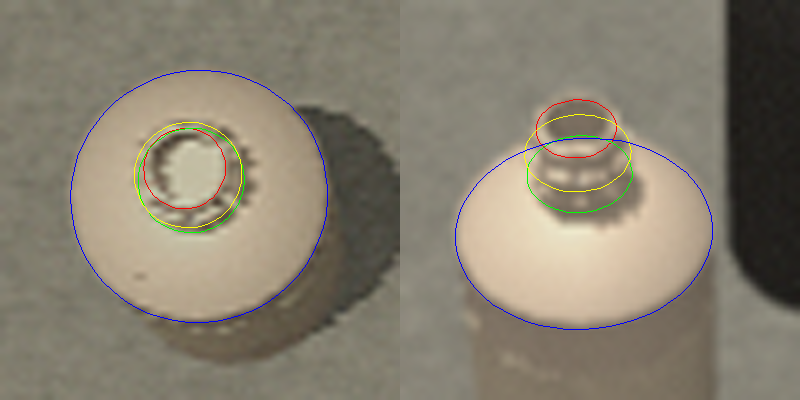

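Both views agree on the cap at (503,-20.5), and they agree within 2–4 mm on the bottle axis at about (589,193). I'll raise the arm and travel to the cap.

{"op": "move_arm", "data": {"steps": [{"dy": -0.9,"hand": 1},{"dy": -0.9,"hand": 1},{"dy": -0.9,"hand": 1},{"dy": -0.9,"hand": 1},{"dy": -0.9,"hand": 1},{"dx": -0.45,"dz": 0.49,"hand": 1},{"dx": -0.9,"dz": 0.98,"hand": 1},{"dx": -0.9,"dz": 0.98,"hand": 1},{"dx": -0.9,"dz": 0.98,"hand": 1},{"dx": -0.9,"dz": 0.98,"hand": 1}]}}

```text
$.steps[0]: bad value
```

{"op": "move_arm", "data": {"steps": [{"dx": -0.9,"dz": 0.98,"hand": 1},{"dx": -0.9,"dz": 0.98,"hand": 1},{"dx": -0.9,"dz": 0.98,"hand": 1},{"dx": -0.9,"dz": 0.98,"hand": 1},{"dx": -0.9,"dz": 0.98,"hand": 1},{"dx": -0.9,"dz": 0.98,"hand": 1},{"dx": -0.9,"dz": 0.98,"hand": 1},{"dx": -0.9,"dz": 0.98,"hand": 1},{"dx": -0.9,"dz": 0.98,"hand": 1},{"dx": -0.9,"dz": 0.98,"hand": 1}]}}

```text
$.steps[0]: bad value
```

Both calls were refused, so nothing has moved. I'll try full rows with every key filled in.

{"op": "move_arm", "data": {"steps": [{"dx": 0,"dy": -0.9,"dz": 0,"ax": 0,"ay": 0,"az": 0,"hand": 1},{"dx": 0,"dy": -0.9,"dz": 0,"ax": 0,"ay": 0,"az": 0,"hand": 1},{"dx": 0,"dy": -0.9,"dz": 0,"ax": 0,"ay": 0,"az": 0,"hand": 1},{"dx": 0,"dy": -0.9,"dz": 0,"ax": 0,"ay": 0,"az": 0,"hand": 1},{"dx": 0,"dy": -0.9,"dz": 0,"ax": 0,"ay": 0,"az": 0,"hand": 1},{"dx": -0.45,"dy": 0,"dz": 0.49,"ax": 0,"ay": 0,"az": 0,"hand": 1},{"dx": -0.9,"dy": 0,"dz": 0.98,"ax": 0,"ay": 0,"az": 0,"hand": 1},{"dx": -0.9,"dy": 0,"dz": 0.98,"ax": 0,"ay": 0,"az": 0,"hand": 1},{"dx": -0.9,"dy": 0,"dz": 0.98,"ax": 0,"ay": 0,"az": 0,"hand": 1},{"dx": -0.9,"dy": 0,"dz": 0.98,"ax": 0,"ay": 0,"az": 0,"hand": 1}]}}

```text
t: 0.93
tcp_pos: [285.4, 496.2, 343.2]
tcp_rot: [[-0.942, -0.0, -0.336], [0.336, -0.001, -0.942], [0.0, -1.0, 0.001]]
ft_force: [1.5, 0.4, 1.7]
opening: 85.3
```

{"op": "move_arm", "data": {"steps": [{"dx": -0.9,"dy": 0,"dz": 0.98,"ax": 0,"ay": 0,"az": 0,"hand": 1},{"dx": -0.9,"dy": 0,"dz": 0.98,"ax": 0,"ay": 0,"az": 0,"hand": 1},{"dx": -0.9,"dy": 0,"dz": 0.98,"ax": 0,"ay": 0,"az": 0,"hand": 1},{"dx": -0.9,"dy": 0,"dz": 0.98,"ax": 0,"ay": 0,"az": 0,"hand": 1},{"dx": -0.9,"dy": 0,"dz": 0.98,"ax": 0,"ay": 0,"az": 0,"hand": 1},{"dx": -0.9,"dy": 0,"dz": 0.98,"ax": 0,"ay": 0,"az": 0,"hand": 1},{"dx": -0.9,"dy": 0,"dz": 0.98,"ax": 0,"ay": 0,"az": 0,"hand": 1},{"dx": -0.9,"dy": 0,"dz": 0.98,"ax": 0,"ay": 0,"az": 0,"hand": 1},{"dx": -0.9,"dy": 0,"dz": 0.98,"ax": 0,"ay": 0,"az": 0,"hand": 1},{"dx": -0.9,"dy": 0,"dz": 0.98,"ax": 0,"ay": 0,"az": 0,"hand": 1}]}}

```text
t: 1.77
tcp_pos: [414.8, 189.8, 343.8]
tcp_rot: [[-0.942, -0.0, -0.336], [0.336, 0.0, -0.942], [0.0, -1.0, -0.0]]
ft_force: [1.1, 0.8, -1.3]
opening: 85.3
```

{"op": "move_arm", "data": {"steps": [{"dx": -0.9,"dy": 0,"dz": 0.98,"ax": 0,"ay": 0,"az": 0,"hand": 1},{"dx": -0.9,"dy": 0,"dz": 0.98,"ax": 0,"ay": 0,"az": 0,"hand": 1},{"dx": -0.9,"dy": 0,"dz": 0.98,"ax": 0,"ay": 0,"az": 0,"hand": 1},{"dx": -0.9,"dy": 0,"dz": 0.98,"ax": 0,"ay": 0,"az": 0,"hand": 1},{"dx": -0.9,"dy": 0,"dz": 0.98,"ax": 0,"ay": 0,"az": 0,"hand": 1},{"dx": -0.9,"dy": 0,"dz": 0.98,"ax": 0,"ay": 0,"az": 0,"hand": 1},{"dx": -0.77,"dy": 0.5,"dz": 0.9,"ax": 0,"ay": 0,"az": 0,"hand": 1},{"dx": 0,"dy": 0.9,"dz": 0,"ax": 0,"ay": 0,"az": 0,"hand": 1},{"dx": 0,"dy": 0.9,"dz": 0,"ax": 0,"ay": 0,"az": 0,"hand": 1},{"dx": 0,"dy": 0.9,"dz": 0,"ax": 0,"ay": 0,"az": 0,"hand": 1}]}}

```text
t: 2.6
tcp_pos: [502.9, -20.9, 262.5]
tcp_rot: [[-0.941, -0.0, -0.338], [0.338, 0.0, -0.941], [0.0, -1.0, -0.0]]
ft_force: [0.3, 0.9, -0.1]
opening: 85.2
```

{"op": "move_arm", "data": {"steps": [{"dx": 0,"dy": 0.9,"dz": 0,"ax": 0,"ay": 0,"az": 0,"hand": 1},{"dx": 0,"dy": 0.9,"dz": 0,"ax": 0,"ay": 0,"az": 0,"hand": 1},{"dx": 0,"dy": 0.9,"dz": 0,"ax": 0,"ay": 0,"az": 0,"hand": 1},{"dx": 0,"dy": 0.9,"dz": 0,"ax": 0,"ay": 0,"az": 0,"hand": 1},{"dx": 0,"dy": 0.9,"dz": 0,"ax": 0,"ay": 0,"az": 0,"hand": 1},{"dx": 0,"dy": 0.9,"dz": 0,"ax": 0,"ay": 0,"az": 0,"hand": 1},{"dx": 0,"dy": 0,"dz": 0,"ax": 0,"ay": 0,"az": 0,"hand": 1},{"dx": 0,"dy": 0,"dz": 0,"ax": 0,"ay": 0,"az": 0,"hand": 1},{"dx": 0,"dy": 0,"dz": 0,"ax": 0,"ay": 0,"az": 0,"hand": 1},{"dx": 0,"dy": 0,"dz": 0,"ax": 0,"ay": 0,"az": 0,"hand": 1}]}}

```text
t: 3.43
tcp_pos: [504.1, -19.8, 130.3]
tcp_rot: [[-0.942, 0.002, -0.336], [0.336, 0.0, -0.942], [-0.002, -1.0, -0.001]]
ft_force: [-0.3, 1.3, 0.4]
opening: 85.2
```

Run:
```python
from h import *
snap('top','t1.png');snap('side','s1.png');s=ctrl.get_state();print(s['tcp_pos'],s['ft_force'])
a=cv2.imread('pics/t1.png')[150:330,180:380];b=cv2.imread('pics/s1.png')[170:350,160:360]
cv2.imwrite('pics/c1.png',cv2.resize(np.hstack([a,b]),(800,360),interpolation=cv2.INTER_CUBIC))
```

```text
[503.84668517 -19.804085   130.154821  ] [ 0.10554708 -0.14479472  1.25234582]
```

View pics/c1.png

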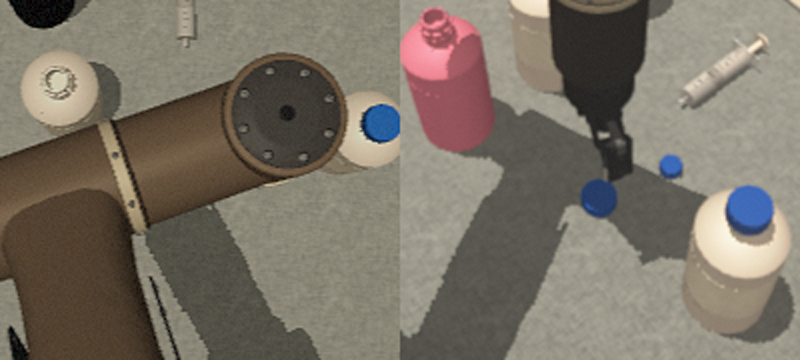

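{"op": "move_arm", "data": {"steps": [{"dx": 0,"dy": 0.8,"dz": 0,"ax": 0,"ay": 0,"az": 0,"hand": 1},{"dx": 0,"dy": 0.9,"dz": 0,"ax": 0,"ay": 0,"az": 0,"hand": 1},{"dx": 0,"dy": 0.9,"dz": 0,"ax": 0,"ay": 0,"az": 0,"hand": 1},{"dx": 0,"dy": 0.9,"dz": 0,"ax": 0,"ay": 0,"az": 0,"hand": 1},{"dx": 0,"dy": 0.8,"dz": 0,"ax": 0,"ay": 0,"az": 0,"hand": 1},{"dx": 0,"dy": 0.5,"dz": 0,"ax": 0,"ay": 0,"az": 0,"hand": 1},{"dx": 0,"dy": 0.3,"dz": 0,"ax": 0,"ay": 0,"az": 0,"hand": 1},{"dx": 0,"dy": 0,"dz": 0,"ax": 0,"ay": 0,"az": 0,"hand": 1},{"dx": 0,"dy": 0,"dz": 0,"ax": 0,"ay": 0,"az": 0,"hand": 1},{"dx": 0,"dy": 0,"dz": 0,"ax": 0,"ay": 0,"az": 0,"hand": 1}]}}

```text
t: 4.37
tcp_pos: [503.9, -19.8, 2.4]
tcp_rot: [[-0.942, 0.002, -0.336], [0.336, 0.0, -0.942], [-0.002, -1.0, -0.001]]
ft_force: [0.6, -0.1, 0.4]
opening: 84.9
```

{"op": "move_arm", "data": {"steps": [{"dx": 0,"dy": 0,"dz": 0,"ax": 0,"ay": 0,"az": 0,"hand": 0.4},{"dx": 0,"dy": 0,"dz": 0,"ax": 0,"ay": 0,"az": 0,"hand": 0.4},{"dx": 0,"dy": 0,"dz": 0,"ax": 0,"ay": 0,"az": 0,"hand": 0.4},{"dx": 0,"dy": 0,"dz": 0,"ax": 0,"ay": 0,"az": 0,"hand": 0.4},{"dx": 0,"dy": 0,"dz": 0,"ax": 0,"ay": 0,"az": 0,"hand": 0.4},{"dx": 0,"dy": 0,"dz": 0,"ax": 0,"ay": 0,"az": 0,"hand": 0.4},{"dx": 0,"dy": 0,"dz": 0,"ax": 0,"ay": 0,"az": 0,"hand": 0.4},{"dx": 0,"dy": 0,"dz": 0,"ax": 0,"ay": 0,"az": 0,"hand": 0.4},{"dx": 0,"dy": 0,"dz": 0,"ax": 0,"ay": 0,"az": 0,"hand": 0.4},{"dx": 0,"dy": 0,"dz": 0,"ax": 0,"ay": 0,"az": 0,"hand": 0.4}], "squeeze": 25}}

```text
t: 5.2
tcp_pos: [503.4, -19.9, 2.1]
tcp_rot: [[-0.942, 0.001, -0.336], [0.336, 0.0, -0.942], [-0.001, -1.0, -0.0]]
ft_force: [-2.1, 0.3, 6.7]
opening: 44.8
```

Run:
```python
from h import *
snap('side','s2.png');s=ctrl.get_state();print(s['tcp_pos'],s['ft_force'],s['opening'])
b=cv2.imread('pics/s2.png')[210:310,200:320]
cv2.imwrite('pics/c2.png',cv2.resize(b,(720,600),interpolation=cv2.INTER_CUBIC))
```

```text
[503.42828823 -19.9475123    2.09141063] [-1.32067959  0.52930261  6.86685504] 44.9133635927162
```

View pics/c2.png

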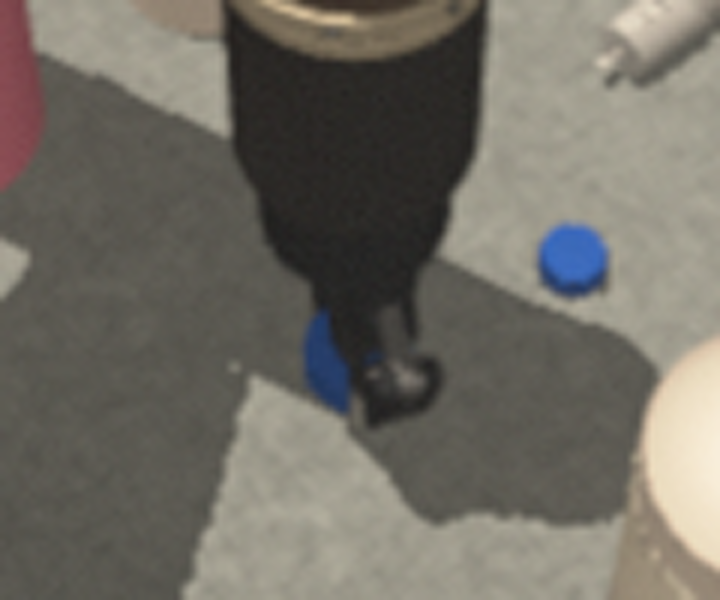

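{"op": "move_arm", "data": {"steps": [{"dx": 0,"dy": -0.2,"dz": 0,"ax": 0,"ay": 0,"az": 0,"hand": 0.3},{"dx": 0,"dy": -0.4,"dz": 0,"ax": 0,"ay": 0,"az": 0,"hand": 0.3},{"dx": 0,"dy": -0.8,"dz": 0,"ax": 0,"ay": 0,"az": 0,"hand": 0.3},{"dx": 0,"dy": -0.9,"dz": 0,"ax": 0,"ay": 0,"az": 0,"hand": 0.3},{"dx": 0,"dy": -0.9,"dz": 0,"ax": 0,"ay": 0,"az": 0,"hand": 0.3},{"dx": 0,"dy": -0.9,"dz": 0,"ax": 0,"ay": 0,"az": 0,"hand": 0.3},{"dx": 0,"dy": -0.9,"dz": 0,"ax": 0,"ay": 0,"az": 0,"hand": 0.3},{"dx": 0,"dy": -0.9,"dz": 0,"ax": 0,"ay": 0,"az": 0,"hand": 0.3},{"dx": 0,"dy": -0.9,"dz": 0,"ax": 0,"ay": 0,"az": 0,"hand": 0.3},{"dx": 0,"dy": -0.9,"dz": 0,"ax": 0,"ay": 0,"az": 0,"hand": 0.3}], "squeeze": 30}}

```text
t: 6.08
tcp_pos: [502.7, -20.1, 195.4]
tcp_rot: [[-0.942, 0.0, -0.336], [0.336, 0.0, -0.942], [-0.0, -1.0, -0.0]]
ft_force: [0.5, -0.6, -0.6]
opening: 44.4
```

{"op": "move_arm", "data": {"steps": [{"dx": 0,"dy": -0.9,"dz": 0,"ax": 0,"ay": 0,"az": 0,"hand": 0.3},{"dx": 0,"dy": -0.9,"dz": 0,"ax": 0,"ay": 0,"az": 0,"hand": 0.3},{"dx": 0,"dy": -0.9,"dz": 0,"ax": 0,"ay": 0,"az": 0,"hand": 0.3},{"dx": 0,"dy": -0.9,"dz": 0,"ax": 0,"ay": 0,"az": 0,"hand": 0.3},{"dx": 0,"dy": -0.4,"dz": -0.3,"ax": 0,"ay": 0,"az": 0,"hand": 0.3},{"dx": -0.04,"dy": 0,"dz": -0.8,"ax": 0,"ay": 0,"az": 0,"hand": 0.3},{"dx": -0.04,"dy": 0,"dz": -0.9,"ax": 0,"ay": 0,"az": 0,"hand": 0.3},{"dx": -0.04,"dy": 0,"dz": -0.9,"ax": 0,"ay": 0,"az": 0,"hand": 0.3},{"dx": -0.04,"dy": 0,"dz": -0.9,"ax": 0,"ay": 0,"az": 0,"hand": 0.3},{"dx": -0.04,"dy": 0,"dz": -0.9,"ax": 0,"ay": 0,"az": 0,"hand": 0.3}]}}

```text
t: 6.92
tcp_pos: [547.2, 90.2, 293.5]
tcp_rot: [[-0.942, -0.001, -0.336], [0.336, 0.0, -0.942], [0.001, -1.0, 0.0]]
ft_force: [0.6, 0.2, -0.8]
opening: 44.8
```

{"op": "move_arm", "data": {"steps": [{"dx": -0.04,"dy": 0,"dz": -0.9,"ax": 0,"ay": 0,"az": 0,"hand": 0.3},{"dx": -0.04,"dy": 0,"dz": -0.9,"ax": 0,"ay": 0,"az": 0,"hand": 0.3},{"dx": -0.04,"dy": 0,"dz": -0.9,"ax": 0,"ay": 0,"az": 0,"hand": 0.3},{"dx": -0.04,"dy": 0,"dz": -0.9,"ax": 0,"ay": 0,"az": 0,"hand": 0.3},{"dx": -0.04,"dy": 0,"dz": -0.6,"ax": 0,"ay": 0,"az": 0,"hand": 0.3},{"dx": -0.02,"dy": 0,"dz": -0.28,"ax": 0,"ay": 0,"az": 0,"hand": 0.3},{"dx": 0,"dy": 0,"dz": 0,"ax": 0,"ay": 0,"az": 0,"hand": 0.3},{"dx": 0,"dy": 0,"dz": 0,"ax": 0,"ay": 0,"az": 0,"hand": 0.3},{"dx": 0,"dy": 0,"dz": 0,"ax": 0,"ay": 0,"az": 0,"hand": 0.3},{"dx": 0,"dy": 0,"dz": 0,"ax": 0,"ay": 0,"az": 0,"hand": 0.3}]}}

```text
t: 7.75
tcp_pos: [589.8, 191.7, 294.2]
tcp_rot: [[-0.942, 0.0, -0.337], [0.337, 0.0, -0.942], [-0.0, -1.0, -0.0]]
ft_force: [-0.7, -0.4, 0.2]
opening: 44.8
```

Run:
```python
from h import *
d=snap('side','s3.png');snap('top','t3.png');s=ctrl.get_state();print(s['tcp_pos'],s['ft_force'],s['opening'])
print(proj(d,s['tcp_pos']),proj(d,[589.5,193,225]))
b=cv2.imread('pics/s3.png')[80:230,150:330]
cv2.imwrite('pics/c3.png',cv2.resize(b,(720,600),interpolation=cv2.INTER_CUBIC))
```

```text
[589.92949302 191.80264419 294.26781939] [ 0.5022235   0.01638019 -0.26009322] 44.65071213932816
[230.42433971 128.17020612] [231.49814544 148.59630692]
```

View pics/c3.png

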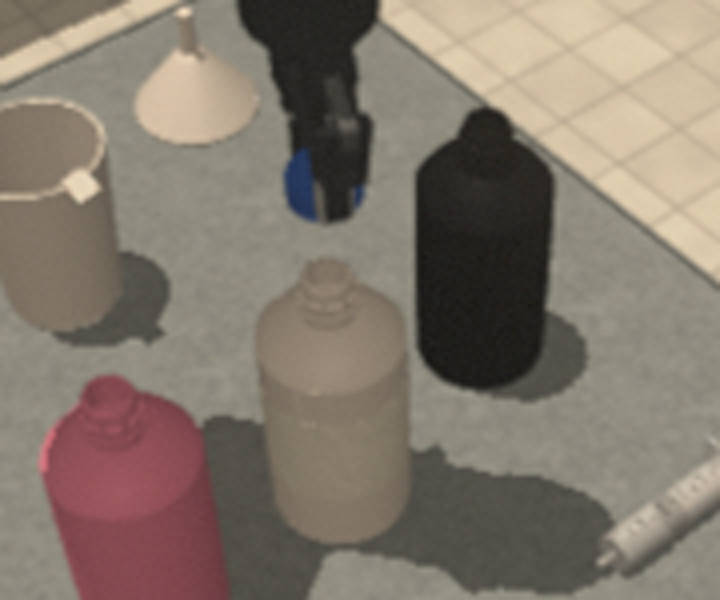

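View pics/t3.png

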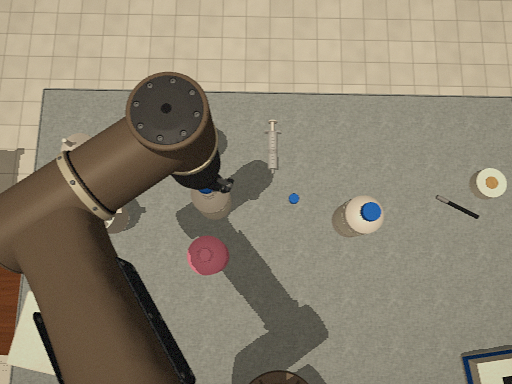

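The side view shows the cap held level, about 65 mm above the neck. I'll redo the neck estimate in this evenly lit picture.

```bash
cat > ov3.py <<'E'
from h import *
import sys
f,n,x0,y0,w,out=sys.argv[1],sys.argv[2],*map(int,sys.argv[3:6]),sys.argv[6]
G=[tuple(map(float,a.split(','))) for a in sys.argv[7:]]  # x,y,z,r
z=np.load(f'pics/{f}.npz');d=dict(intrinsics=z['K'],world_from_camera=z['T'])
s=560/w
im=cv2.imread('pics/'+f)[y0:y0+w,x0:x0+w];im=cv2.convertScaleAbs(im,alpha=1.4);im=cv2.resize(im,(560,560),interpolation=cv2.INTER_CUBIC)
for i,g in enumerate(G):
    pts=[(proj(d,[g[0]+g[3]*np.cos(a),g[1]+g[3]*np.sin(a),g[2]])-[x0,y0]+.5)*s-.5 for a in np.linspace(0,6.28,60)]
    cv2.polylines(im,[np.int32(pts)],True,[(0,0,255),(0,255,0),(0,255,255),(255,0,0),(255,0,255),(255,255,0)][i%6],1)
cv2.imwrite('pics/'+out,im)
E
N=589.5,193
python3 ov3.py s3.png side 205 105 56 o3.png $N,225,15 $N,201,20 $N,212,20 $N,168,50 589.9,191.8,294,23 589.9,191.8,314.5,23
python3 ov3.py t3.png top 180 160 60 o3t.png $N,225,15 $N,201,20 $N,212,20 $N,168,50 589.9,191.8,294,23 589.9,191.8,314.5,23
```

```text
(no output)
```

View pics/o3.png

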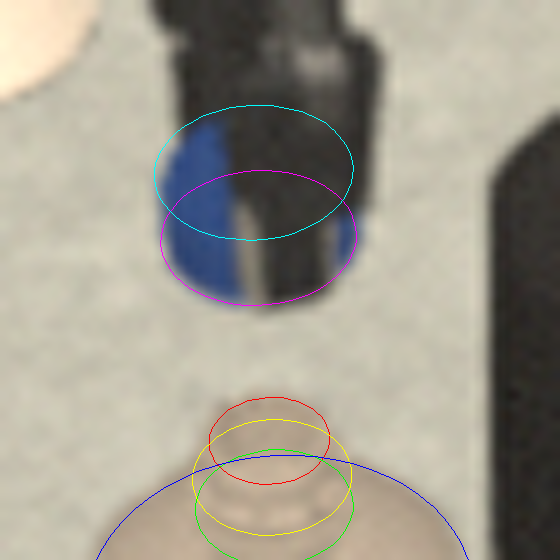

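View pics/o3t.png

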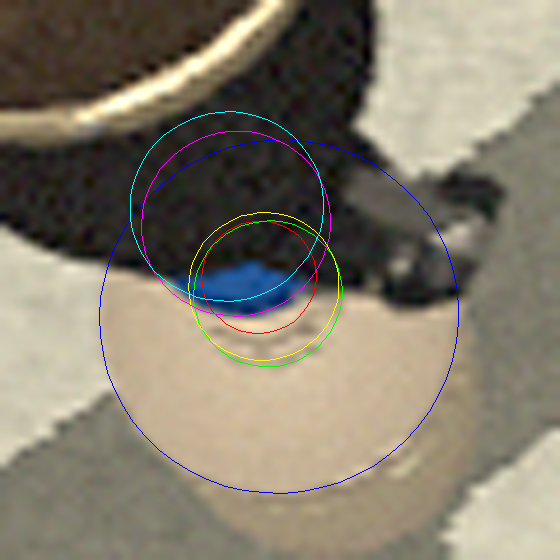

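Run:
```python
import cv2,numpy as np
o=[]
for f,x,y in(('s3.png',212,135),('t3.png',190,180)):
    a=cv2.imread('pics/'+f)[y:y+36,x:x+40].astype(float)
    lo,hi=np.percentile(a,[3,97]);a=np.clip((a-lo)/(hi-lo)*255,0,255).astype('uint8')
    o.append(cv2.resize(a,(400,360),interpolation=cv2.INTER_CUBIC))
cv2.imwrite('pics/n3.png',np.hstack(o))
```

```text
(no output)
```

View pics/n3.png

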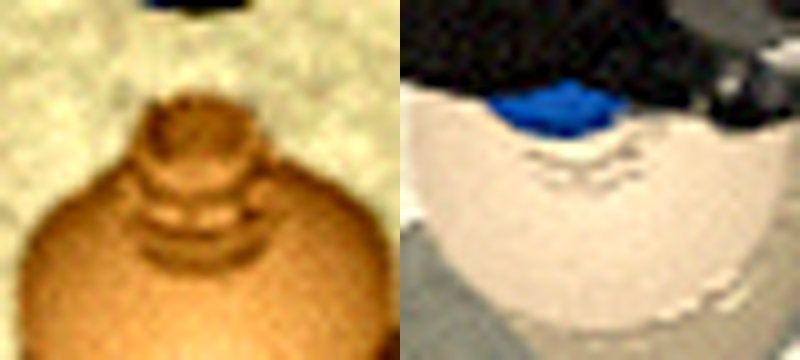

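{"op": "move_arm", "data": {"steps": [{"dx": 0.05,"dy": 0.4,"dz": -0.09,"ax": 0,"ay": 0,"az": 0,"hand": 0.3},{"dx": 0,"dy": 0.5,"dz": 0,"ax": 0,"ay": 0,"az": 0,"hand": 0.3},{"dx": 0,"dy": 0.5,"dz": 0,"ax": 0,"ay": 0,"az": 0,"hand": 0.3},{"dx": 0,"dy": 0.5,"dz": 0,"ax": 0,"ay": 0,"az": 0,"hand": 0.3},{"dx": 0,"dy": 0.4,"dz": 0,"ax": 0,"ay": 0,"az": 0,"hand": 0.3},{"dx": 0,"dy": 0.2,"dz": 0,"ax": 0,"ay": 0,"az": 0,"hand": 0.3},{"dx": 0,"dy": 0,"dz": 0,"ax": 0,"ay": 0,"az": 0,"hand": 0.3},{"dx": 0,"dy": 0,"dz": 0,"ax": 0,"ay": 0,"az": 0,"hand": 0.3},{"dx": 0,"dy": 0,"dz": 0,"ax": 0,"ay": 0,"az": 0,"hand": 0.3},{"dx": 0,"dy": 0,"dz": 0,"ax": 0,"ay": 0,"az": 0,"hand": 0.3}]}}

```text
t: 8.68
tcp_pos: [590.0, 195.3, 232.1]
tcp_rot: [[-0.942, 0.001, -0.336], [0.336, 0.001, -0.942], [-0.001, -1.0, -0.001]]
ft_force: [1.1, -0.8, -0.1]
opening: 44.8
```

Run:
```python
from h import *
d=snap('side','s4.png');snap('top','t4.png');s=ctrl.get_state();print(s['tcp_pos'],s['ft_force'],s['moment'])
o=[]
for f,x,y in(('s4.png',207,125),('t4.png',185,170)):
    a=cv2.imread('pics/'+f)[y:y+50,x:x+50].astype(float)
    lo,hi=np.percentile(a,[2,98]);a=np.clip((a-lo)/(hi-lo)*255,0,255).astype('uint8')
    o.append(cv2.resize(a,(400,400),interpolation=cv2.INTER_CUBIC))
cv2.imwrite('pics/n4.png',np.hstack(o))
```

```text
[589.91777722 195.27489365 231.95152301] [ 0.29977888 -0.26019797  0.40519486] [ 0.04763681 -0.02017856 -0.00225392]
```

View pics/n4.png

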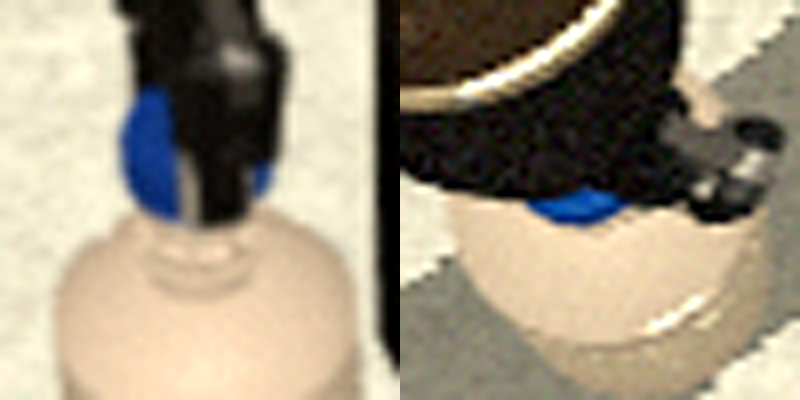

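Run:
```python
from h import *
for n,f,x0,y0 in(('side','s4.png',207,125),('top','t4.png',185,170)):
    z=np.load(f'pics/{f}.npz');d=dict(intrinsics=z['K'],world_from_camera=z['T'])
    for (r,zz) in((23,230),(23,250),(20,201),(50,168)):
        p=np.array([(proj(d,[590+r*np.cos(a),194.5+r*np.sin(a),zz])-[x0,y0]+.5)*8-.5 for a in np.linspace(0,6.28,90)])
        print(n,r,zz,p.min(0).round(),p.max(0).round(),p.mean(0).round())
```

```text
side 23 230 [123. 125.] [271. 232.] [198. 178.]
side 23 250 [118.  79.] [269. 186.] [194. 131.]
side 20 201 [139. 196.] [265. 289.] [202. 242.]
side 50 168 [ 53. 201.] [361. 430.] [208. 313.]
top 23 230 [100.  79.] [251. 227.] [176. 152.]
top 23 250 [92. 65.] [246. 216.] [169. 140.]
top 20 201 [121. 108.] [249. 233.] [185. 169.]
top 50 168 [41. 38.] [349. 341.] [195. 187.]
```

{"op": "move_arm", "data": {"steps": [{"dx": 0.02,"dy": 0,"dz": 0.06,"ax": 0,"ay": 0,"az": 0,"hand": 0.3},{"dx": 0,"dy": 0.1,"dz": 0,"ax": 0,"ay": 0,"az": 0,"hand": 0.3},{"dx": 0,"dy": 0.1,"dz": 0,"ax": 0,"ay": 0,"az": 0,"hand": 0.3},{"dx": 0,"dy": 0.08,"dz": 0,"ax": 0,"ay": 0,"az": 0,"hand": 0.3},{"dx": 0,"dy": 0.08,"dz": 0,"ax": 0,"ay": 0,"az": 0,"hand": 0.3},{"dx": 0,"dy": 0,"dz": 0,"ax": 0,"ay": 0,"az": 0,"hand": 0.3},{"dx": 0,"dy": 0,"dz": 0,"ax": 0,"ay": 0,"az": 0,"hand": 0.3},{"dx": 0,"dy": 0,"dz": 0,"ax": 0,"ay": 0,"az": 0,"hand": 0.3},{"dx": 0,"dy": 0,"dz": 0,"ax": 0,"ay": 0,"az": 0,"hand": 0.3},{"dx": 0,"dy": 0,"dz": 0,"ax": 0,"ay": 0,"az": 0,"hand": 0.3}]}}

```text
t: 9.62
tcp_pos: [588.8, 194.0, 222.4]
tcp_rot: [[-0.942, 0.0, -0.336], [0.336, 0.0, -0.942], [-0.0, -1.0, -0.0]]
ft_force: [0.4, 1.9, -0.3]
opening: 44.5
```

Run:
```python
from h import *
s=ctrl.get_state();print(s['tcp_pos'],s['ft_force'],s['moment'])
```

```text
[588.79212874 194.03580415 222.39947204] [ 0.37446286  1.94912003 -0.34242685] [ 0.55043186 -0.15190468  0.02558482]
```

The cap mouth is over the rim. A light 1.9 N side force in +y means the cap should shift about 1 mm in +y while I keep lowering.

{"op": "move_arm", "data": {"steps": [{"dx": 0.01,"dy": 0,"dz": -0.04,"ax": 0,"ay": 0,"az": 0,"hand": 0.3},{"dx": 0,"dy": 0.05,"dz": 0,"ax": 0,"ay": 0,"az": 0,"hand": 0.3},{"dx": 0,"dy": 0.05,"dz": 0,"ax": 0,"ay": 0,"az": 0,"hand": 0.3},{"dx": 0,"dy": 0.05,"dz": 0,"ax": 0,"ay": 0,"az": 0,"hand": 0.3},{"dx": 0,"dy": 0.05,"dz": 0,"ax": 0,"ay": 0,"az": 0,"hand": 0.3},{"dx": 0,"dy": 0,"dz": 0,"ax": 0,"ay": 0,"az": 0,"hand": 0.3},{"dx": 0,"dy": 0,"dz": 0,"ax": 0,"ay": 0,"az": 0,"hand": 0.3},{"dx": 0,"dy": 0,"dz": 0,"ax": 0,"ay": 0,"az": 0,"hand": 0.3},{"dx": 0,"dy": 0,"dz": 0,"ax": 0,"ay": 0,"az": 0,"hand": 0.3},{"dx": 0,"dy": 0,"dz": 0,"ax": 0,"ay": 0,"az": 0,"hand": 0.3}]}}

```text
t: 10.45
tcp_pos: [588.8, 194.9, 217.4]
tcp_rot: [[-0.942, 0.0, -0.336], [0.336, 0.0, -0.942], [-0.0, -1.0, -0.0]]
ft_force: [0.2, -0.7, -0.3]
opening: 44.6
```

Run:
```python
from h import *
s=ctrl.get_state();print(s['tcp_pos'],s['ft_force'],s['moment'])
d=snap('side','s5.png')
o=[]
for f,x,y in(('s5.png',207,125),):
    a=cv2.imread('pics/'+f)[y:y+50,x:x+50].astype(float)
    lo,hi=np.percentile(a,[2,98]);a=np.clip((a-lo)/(hi-lo)*255,0,255).astype('uint8')
    o.append(cv2.resize(a,(500,500),interpolation=cv2.INTER_CUBIC))
cv2.imwrite('pics/n5.png',np.hstack(o))
```

```text
[588.81693734 194.91836156 217.37220112] [ 0.22818398 -0.653746   -0.29526777] [-0.03861899  0.01922847 -0.01011601]
```

View pics/n5.png

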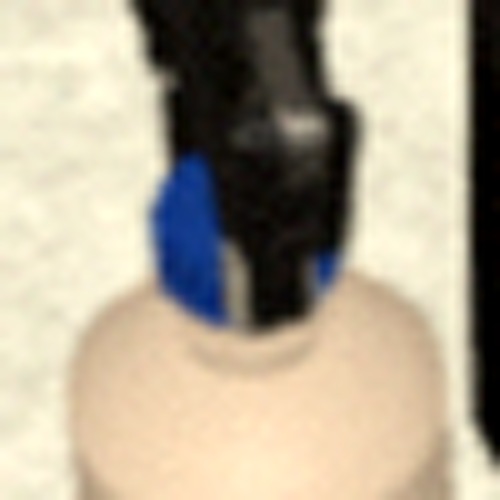

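{"op": "move_arm", "data": {"steps": [{"dx": 0,"dy": 0.03,"dz": 0,"ax": 0,"ay": 0,"az": 0,"hand": 0.3},{"dx": 0,"dy": 0.03,"dz": 0,"ax": 0,"ay": 0,"az": 0,"hand": 0.3},{"dx": 0,"dy": 0,"dz": 0,"ax": 0,"ay": 0,"az": 0,"hand": 0.3},{"dx": 0,"dy": 0,"dz": 0,"ax": 0,"ay": 0,"az": 0,"hand": 0.3},{"dx": 0,"dy": 0,"dz": 0,"ax": 0,"ay": 0,"az": 0,"hand": 0.3},{"dx": 0,"dy": 0,"dz": 0,"ax": 0,"ay": 0,"az": 0,"hand": 0.3},{"dx": 0,"dy": 0,"dz": 0,"ax": 0,"ay": 0,"az": 0,"hand": 0.3},{"dx": 0,"dy": 0,"dz": 0,"ax": 0,"ay": 0,"az": 0,"hand": 0.3},{"dx": 0,"dy": 0,"dz": 0,"ax": 0,"ay": 0,"az": 0,"hand": 0.3},{"dx": 0,"dy": 0,"dz": 0,"ax": 0,"ay": 0,"az": 0,"hand": 0.3}]}}

```text
t: 11.33
tcp_pos: [589.1, 195.1, 216.1]
tcp_rot: [[-0.942, 0.001, -0.336], [0.336, 0.0, -0.942], [-0.0, -1.0, -0.001]]
ft_force: [1.3, 1.1, 3.6]
opening: 44.7
```

Run:
```python
from h import *
s=ctrl.get_state();print(s['tcp_pos'],s['ft_force'],s['moment'])
```

```text
[589.05589899 195.05602829 216.06148816] [1.26163266 1.10984746 3.61201626] [ 0.52168155 -0.37151017  0.05540686]
```

The cap meets the bead at the expected height, TCP 216.1, with 3.6 N. I'll release it and raise the arm.

{"op": "move_arm", "data": {"steps": [{"dx": 0,"dy": 0,"dz": 0,"ax": 0,"ay": 0,"az": 0,"hand": 0.55},{"dx": 0,"dy": 0,"dz": 0,"ax": 0,"ay": 0,"az": 0,"hand": 0.65},{"dx": 0,"dy": 0,"dz": 0,"ax": 0,"ay": 0,"az": 0,"hand": 0.8},{"dx": 0,"dy": 0,"dz": 0,"ax": 0,"ay": 0,"az": 0,"hand": 0.8},{"dx": 0,"dy": 0,"dz": 0,"ax": 0,"ay": 0,"az": 0,"hand": 0.8},{"dx": 0,"dy": 0,"dz": 0,"ax": 0,"ay": 0,"az": 0,"hand": 0.8},{"dx": 0,"dy": -0.5,"dz": 0,"ax": 0,"ay": 0,"az": 0,"hand": 0.8},{"dx": 0,"dy": -0.9,"dz": 0,"ax": 0,"ay": 0,"az": 0,"hand": 0.8},{"dx": 0,"dy": -0.9,"dz": 0,"ax": 0,"ay": 0,"az": 0,"hand": 0.8},{"dx": 0,"dy": -0.5,"dz": 0,"ax": 0,"ay": 0,"az": 0,"hand": 0.8}]}}

```text
t: 12.17
tcp_pos: [589.5, 195.0, 288.4]
tcp_rot: [[-0.942, 0.002, -0.336], [0.336, 0.001, -0.942], [-0.002, -1.0, -0.001]]
ft_force: [0.1, 0.8, 1.6]
opening: 68.3
```

{"op": "move_arm", "data": {"steps": [{"dx": 0,"dy": 0,"dz": 0,"ax": 0,"ay": 0,"az": 0,"hand": 0},{"dx": 0,"dy": 0,"dz": 0,"ax": 0,"ay": 0,"az": 0,"hand": 0},{"dx": 0,"dy": 0,"dz": 0,"ax": 0,"ay": 0,"az": 0,"hand": 0},{"dx": 0,"dy": 0,"dz": 0,"ax": 0,"ay": 0,"az": 0,"hand": 0},{"dx": 0,"dy": 0,"dz": 0,"ax": 0,"ay": 0,"az": 0,"hand": 0},{"dx": 0,"dy": 0,"dz": 0,"ax": 0,"ay": 0,"az": 0,"hand": 0},{"dx": 0,"dy": 0,"dz": 0,"ax": 0,"ay": 0,"az": 0,"hand": 0},{"dx": 0,"dy": 0,"dz": 0,"ax": 0,"ay": 0,"az": 0,"hand": 0},{"dx": 0,"dy": 0,"dz": 0,"ax": 0,"ay": 0,"az": 0,"hand": 0},{"dx": 0,"dy": 0,"dz": 0,"ax": 0,"ay": 0,"az": 0,"hand": 0}], "squeeze": 60}}

```text
t: 13.0
tcp_pos: [588.8, 194.9, 285.8]
tcp_rot: [[-0.942, -0.0, -0.336], [0.336, 0.0, -0.942], [0.0, -1.0, 0.0]]
ft_force: [-0.6, 0.6, -1.1]
opening: -0.1
```

Run:
```python
from h import *
d=snap('side','s6.png');dt=snap('top','t6.png')
s=ctrl.get_state();print(s['tcp_pos'],s['ft_force'],s['moment'],s['opening'])
o=[]
for f,x,y in(('s6.png',207,115),('t6.png',185,170)):
    a=cv2.imread('pics/'+f)[y:y+50,x:x+50].astype(float)
    lo,hi=np.percentile(a,[2,98]);a=np.clip((a-lo)/(hi-lo)*255,0,255).astype('uint8')
    o.append(cv2.resize(a,(400,400),interpolation=cv2.INTER_CUBIC))
cv2.imwrite('pics/n6.png',np.hstack(o))
for z in (214,207,234.5):
  p=np.array([(proj(d,[589.2+23*np.cos(a),195+23*np.sin(a),z])-[207,115]+.5)*8-.5 for a in np.linspace(0,6.28,90)]);print(z,p.min(0).round(),p.max(0).round())
  p=np.array([(proj(dt,[589.2+23*np.cos(a),195+23*np.sin(a),z])-[185,170]+.5)*8-.5 for a in np.linspace(0,6.28,90)]);print(z,p.min(0).round(),p.max(0).round())
```

```text
[588.78512162 194.95201453 285.80994128] [-0.07331557  0.21702899 -0.4443134 ] [ 0.04627396 -0.03216763  0.02597686] -0.2249883100877572
214 [123. 241.] [270. 348.]
214 [105.  92.] [253. 238.]
207 [125. 257.] [271. 363.]
207 [108.  97.] [255. 242.]
234.5 [119. 195.] [268. 302.]
234.5 [96. 78.] [248. 227.]
```

View pics/n6.png

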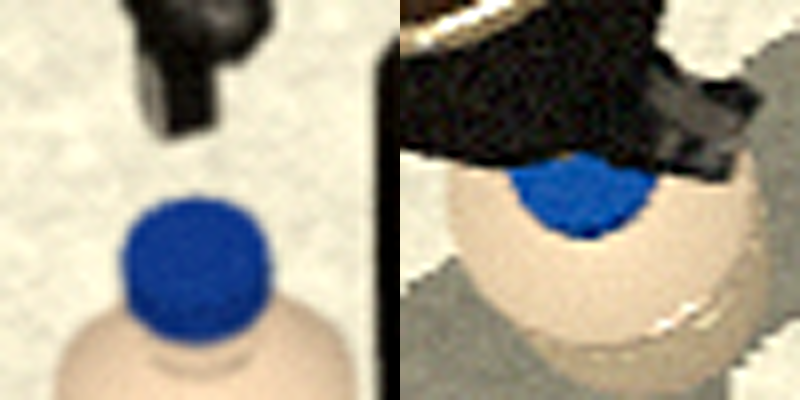

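The cap sits level on the bead with its top at about 234.5, and the shut fingers are centred over it within about 1 mm. I'll lower them to just above the cap.

{"op": "move_arm", "data": {"steps": [{"dx": -0.01,"dy": 0.3,"dz": 0.01,"ax": 0,"ay": 0,"az": 0,"hand": 0},{"dx": 0,"dy": 0.5,"dz": 0,"ax": 0,"ay": 0,"az": 0,"hand": 0},{"dx": 0,"dy": 0.5,"dz": 0,"ax": 0,"ay": 0,"az": 0,"hand": 0},{"dx": 0,"dy": 0.4,"dz": 0,"ax": 0,"ay": 0,"az": 0,"hand": 0},{"dx": 0,"dy": 0.2,"dz": 0,"ax": 0,"ay": 0,"az": 0,"hand": 0},{"dx": 0,"dy": 0,"dz": 0,"ax": 0,"ay": 0,"az": 0,"hand": 0},{"dx": 0,"dy": 0,"dz": 0,"ax": 0,"ay": 0,"az": 0,"hand": 0},{"dx": 0,"dy": 0,"dz": 0,"ax": 0,"ay": 0,"az": 0,"hand": 0},{"dx": 0,"dy": 0,"dz": 0,"ax": 0,"ay": 0,"az": 0,"hand": 0},{"dx": 0,"dy": 0,"dz": 0,"ax": 0,"ay": 0,"az": 0,"hand": 0}]}}

```text
t: 13.93
tcp_pos: [589.2, 194.8, 239.0]
tcp_rot: [[-0.942, 0.001, -0.336], [0.336, 0.001, -0.942], [-0.001, -1.0, -0.001]]
ft_force: [0.8, -0.3, -0.5]
opening: 0.3
```

{"op": "move_arm", "data": {"steps": [{"dx": 0,"dy": 0.04,"dz": 0,"ax": 0,"ay": 0,"az": 0,"hand": 0},{"dx": 0,"dy": 0.04,"dz": 0,"ax": 0,"ay": 0,"az": 0,"hand": 0},{"dx": 0,"dy": 0.04,"dz": 0,"ax": 0,"ay": 0,"az": 0,"hand": 0},{"dx": 0,"dy": 0.04,"dz": 0,"ax": 0,"ay": 0,"az": 0,"hand": 0},{"dx": 0,"dy": 0,"dz": 0,"ax": 0,"ay": 0,"az": 0,"hand": 0},{"dx": 0,"dy": 0,"dz": 0,"ax": 0,"ay": 0,"az": 0,"hand": 0},{"dx": 0,"dy": 0,"dz": 0,"ax": 0,"ay": 0,"az": 0,"hand": 0},{"dx": 0,"dy": 0,"dz": 0,"ax": 0,"ay": 0,"az": 0,"hand": 0},{"dx": 0,"dy": 0,"dz": 0,"ax": 0,"ay": 0,"az": 0,"hand": 0},{"dx": 0,"dy": 0,"dz": 0,"ax": 0,"ay": 0,"az": 0,"hand": 0}]}}

```text
t: 14.77
tcp_pos: [589.1, 194.6, 234.5]
tcp_rot: [[-0.942, 0.0, -0.336], [0.336, 0.0, -0.942], [-0.0, -1.0, -0.0]]
ft_force: [-0.3, 0.0, 3.1]
opening: 0.0
```

Run:
```python
from h import *
d=snap('side','s7.png')
s=ctrl.get_state();print(s['tcp_pos'],s['ft_force'],s['moment'],s['opening'])
a=cv2.imread('pics/s7.png')[115:165,207:257]
cv2.imwrite('pics/n7.png',cv2.resize(a,(400,400),interpolation=cv2.INTER_CUBIC))
```

```text
[589.11692703 194.62798761 234.52413887] [ 0.94289753 -0.33691476  3.90518761] [-0.02196048 -0.09682192 -0.04693913] 0.10272471398420113
```

View pics/n7.png

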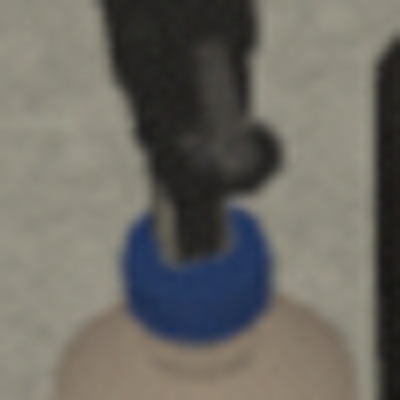

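The fingers touch the cap's top centre at 234.5 mm with about 3.5 N. I'll press on in small steps.

{"op": "move_arm", "data": {"steps": [{"dx": 0,"dy": 0.02,"dz": 0,"ax": 0,"ay": 0,"az": 0,"hand": 0},{"dx": 0,"dy": 0.02,"dz": 0,"ax": 0,"ay": 0,"az": 0,"hand": 0},{"dx": 0,"dy": 0.02,"dz": 0,"ax": 0,"ay": 0,"az": 0,"hand": 0},{"dx": 0,"dy": 0.02,"dz": 0,"ax": 0,"ay": 0,"az": 0,"hand": 0},{"dx": 0,"dy": 0,"dz": 0,"ax": 0,"ay": 0,"az": 0,"hand": 0},{"dx": 0,"dy": 0,"dz": 0,"ax": 0,"ay": 0,"az": 0,"hand": 0},{"dx": 0,"dy": 0,"dz": 0,"ax": 0,"ay": 0,"az": 0,"hand": 0},{"dx": 0,"dy": 0,"dz": 0,"ax": 0,"ay": 0,"az": 0,"hand": 0},{"dx": 0,"dy": 0,"dz": 0,"ax": 0,"ay": 0,"az": 0,"hand": 0},{"dx": 0,"dy": 0,"dz": 0,"ax": 0,"ay": 0,"az": 0,"hand": 0}]}}

```text
t: 15.65
tcp_pos: [589.7, 194.8, 234.1]
tcp_rot: [[-0.942, 0.003, -0.336], [0.336, 0.001, -0.942], [-0.002, -1.0, -0.002]]
ft_force: [-0.4, -1.1, 10.0]
opening: -0.2
```

Run:
```python
from h import *
s=ctrl.get_state();print(s['tcp_pos'],s['ft_force'],s['moment'],s['opening'])
```

```text
[589.74925392 194.75181028 234.06111436] [-0.36156492 -1.05182461  9.99936995] [-0.05475945  0.44621532 -0.01696302] -0.17492080788871514
```

{"op": "move_arm", "data": {"steps": [{"dx": 0,"dy": 0.02,"dz": 0,"ax": 0,"ay": 0,"az": 0,"hand": 0},{"dx": 0,"dy": 0.02,"dz": 0,"ax": 0,"ay": 0,"az": 0,"hand": 0},{"dx": 0,"dy": 0,"dz": 0,"ax": 0,"ay": 0,"az": 0,"hand": 0},{"dx": 0,"dy": 0,"dz": 0,"ax": 0,"ay": 0,"az": 0,"hand": 0},{"dx": 0,"dy": 0,"dz": 0,"ax": 0,"ay": 0,"az": 0,"hand": 0},{"dx": 0,"dy": 0,"dz": 0,"ax": 0,"ay": 0,"az": 0,"hand": 0},{"dx": 0,"dy": 0,"dz": 0,"ax": 0,"ay": 0,"az": 0,"hand": 0},{"dx": 0,"dy": 0,"dz": 0,"ax": 0,"ay": 0,"az": 0,"hand": 0},{"dx": 0,"dy": 0,"dz": 0,"ax": 0,"ay": 0,"az": 0,"hand": 0},{"dx": 0,"dy": 0,"dz": 0,"ax": 0,"ay": 0,"az": 0,"hand": 0}]}}

```text
t: 16.48
tcp_pos: [590.1, 194.8, 233.8]
tcp_rot: [[-0.942, 0.004, -0.336], [0.336, 0.001, -0.942], [-0.003, -1.0, -0.002]]
ft_force: [-0.8, 0.2, 13.5]
opening: 0.1
```

Run:
```python
from h import *
d=snap('side','s8.png')
s=ctrl.get_state();print(s['tcp_pos'],s['ft_force'],s['moment'],s['opening'])
a=cv2.imread('pics/s8.png')[115:165,207:257]
cv2.imwrite('pics/n8.png',cv2.resize(a,(400,400),interpolation=cv2.INTER_CUBIC))
```

```text
[590.13073144 194.82040741 233.78023085] [-2.00089435  0.18215006 13.12238656] [-0.05866014  0.65943337 -0.0176668 ] 0.0929645459938172
```

View pics/n8.png

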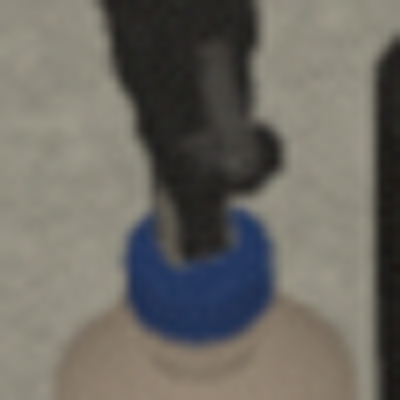

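Run:
```python
from h import *
d=snap('side','s9.png');snap('top','t9.png')
for f in('s6','s7','s8','s9','t6','t9'):
    im=np.load(f'pics/{f}.png.npz')['im'].astype(int)
    m=((im[...,2]>im[...,0]*1.5+15)).astype('uint8')
    w=m[120:165,215:250] if f[0]=='s' else m[170:205,190:225]
    ys,xs=np.nonzero(w)
    rows={int(r):(int(xs[ys==r].min()),int(xs[ys==r].max())) for r in range(14,40,3) if (ys==r).any()}
    print(f,len(xs),rows,'bottom per col',{int(c):int(ys[xs==c].max()) for c in range(8,26,3) if (xs==c).any()},'top',{int(c):int(ys[xs==c].min()) for c in range(8,26,3) if (xs==c).any()})
o=[]
for f,x,y in(('s6',212,130),('s9',212,130)):
    a=cv2.imread(f'pics/{f}.png')[y:y+40,x:x+40].astype(float)
    lo,hi=np.percentile(a,[2,98]);a=np.clip((a-lo)/(hi-lo)*255,0,255).astype('uint8')
    o.append(cv2.resize(a,(400,400),interpolation=cv2.INTER_NEAREST))
cv2.imwrite('pics/n9.png',np.hstack(o))
```

```text
s6 239 {20: (14, 18), 23: (9, 23), 26: (8, 24), 29: (8, 24), 32: (9, 24), 35: (11, 21)} bottom per col {8: 31, 11: 35, 14: 36, 17: 36, 20: 35, 23: 33} top {8: 25, 11: 22, 14: 20, 17: 20, 20: 21, 23: 23}
s7 163 {23: (9, 23), 26: (8, 24), 29: (8, 24), 32: (9, 24), 35: (11, 21)} bottom per col {8: 31, 11: 35, 14: 36, 17: 36, 20: 36, 23: 33} top {8: 25, 11: 26, 14: 29, 17: 28, 20: 27, 23: 23}
s8 159 {23: (10, 23), 26: (8, 24), 29: (8, 24), 32: (9, 24), 35: (11, 21)} bottom per col {8: 30, 11: 35, 14: 36, 17: 36, 20: 36, 23: 33} top {8: 26, 11: 26, 14: 29, 17: 28, 20: 27, 23: 23}
s9 159 {23: (10, 23), 26: (8, 24), 29: (8, 24), 32: (9, 24), 35: (11, 21)} bottom per col {8: 30, 11: 35, 14: 36, 17: 36, 20: 36, 23: 33} top {8: 26, 11: 26, 14: 29, 17: 28, 20: 27, 23: 23}
t6 127 {20: (11, 20), 23: (10, 25), 26: (12, 23), 29: (17, 19)} bottom per col {11: 25, 14: 28, 17: 29, 20: 28, 23: 26} top {11: 20, 14: 20, 17: 19, 20: 20, 23: 21}
t9 56 {23: (19, 21), 26: (12, 23)} bottom per col {11: 25, 14: 28, 17: 28, 20: 28, 23: 26} top {11: 25, 14: 25, 17: 24, 20: 23, 23: 24}
```

View pics/n9.png

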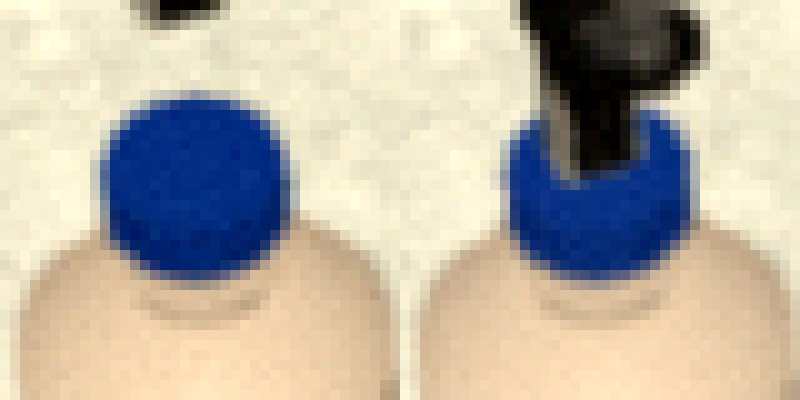

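The cap is still level and the force is about 13 N. The arm is flexing a little in +x, so I'll trim that and press further.

{"op": "move_arm", "data": {"steps": [{"dx": 0.03,"dy": 0.02,"dz": 0.01,"ax": 0,"ay": 0,"az": 0,"hand": 0},{"dx": 0,"dy": 0.01,"dz": 0,"ax": 0,"ay": 0,"az": 0,"hand": 0},{"dx": 0,"dy": 0,"dz": 0,"ax": 0,"ay": 0,"az": 0,"hand": 0},{"dx": 0,"dy": 0,"dz": 0,"ax": 0,"ay": 0,"az": 0,"hand": 0},{"dx": 0,"dy": 0,"dz": 0,"ax": 0,"ay": 0,"az": 0,"hand": 0},{"dx": 0,"dy": 0,"dz": 0,"ax": 0,"ay": 0,"az": 0,"hand": 0},{"dx": 0,"dy": 0,"dz": 0,"ax": 0,"ay": 0,"az": 0,"hand": 0},{"dx": 0,"dy": 0,"dz": 0,"ax": 0,"ay": 0,"az": 0,"hand": 0},{"dx": 0,"dy": 0,"dz": 0,"ax": 0,"ay": 0,"az": 0,"hand": 0},{"dx": 0,"dy": 0,"dz": 0,"ax": 0,"ay": 0,"az": 0,"hand": 0}]}}

```text
t: 17.47
tcp_pos: [589.9, 194.9, 233.6]
tcp_rot: [[-0.942, 0.005, -0.335], [0.335, 0.001, -0.942], [-0.004, -1.0, -0.003]]
ft_force: [-1.1, -0.9, 15.5]
opening: 0.1
```

Run:
```python
from h import *
s=ctrl.get_state();print(s['tcp_pos'],s['ft_force'],s['moment'],s['opening'])
```

```text
[589.88570289 194.94294348 233.63868425] [-1.1421095  -0.9203564  15.45745842] [-0.17273004  0.32566635  0.01108799] 0.13457842833149788
```

Run:
```python
from h import *
R=[]
for i in range(12):
    ctrl.get_image('side');s=ctrl.get_state();R.append(np.r_[s['ft_force'],s['moment'],s['tcp_pos']])
R=np.array(R);print(R.mean(0).round(3),R.std(0).round(3),s['t'])
F=R.mean(0)[:3];M=R.mean(0)[3:6]
print('y',(M[0]-.28*F[1])/F[2],'x',(-.28*F[0]-M[1])/F[2])
```

```text
[-1.02500e+00 -7.37000e-01  1.47550e+01 -1.48000e-01  3.19000e-01
  7.00000e-03  5.89886e+02  1.94942e+02  2.33664e+02] [0.524 0.534 0.402 0.026 0.03  0.025 0.012 0.021 0.019] 18.0667
y 0.003972681341172629 x -0.002153359346153564
```

{"op": "move_arm", "data": {"steps": [{"dx": 0,"dy": 0.02,"dz": 0,"ax": 0,"ay": 0,"az": 0,"hand": 0},{"dx": 0,"dy": 0.02,"dz": 0,"ax": 0,"ay": 0,"az": 0,"hand": 0},{"dx": 0,"dy": 0,"dz": 0,"ax": 0,"ay": 0,"az": 0,"hand": 0},{"dx": 0,"dy": 0,"dz": 0,"ax": 0,"ay": 0,"az": 0,"hand": 0},{"dx": 0,"dy": 0,"dz": 0,"ax": 0,"ay": 0,"az": 0,"hand": 0},{"dx": 0,"dy": 0,"dz": 0,"ax": 0,"ay": 0,"az": 0,"hand": 0},{"dx": 0,"dy": 0,"dz": 0,"ax": 0,"ay": 0,"az": 0,"hand": 0},{"dx": 0,"dy": 0,"dz": 0,"ax": 0,"ay": 0,"az": 0,"hand": 0},{"dx": 0,"dy": 0,"dz": 0,"ax": 0,"ay": 0,"az": 0,"hand": 0},{"dx": 0,"dy": 0,"dz": 0,"ax": 0,"ay": 0,"az": 0,"hand": 0}]}}

```text
t: 18.9
tcp_pos: [590.1, 195.1, 233.2]
tcp_rot: [[-0.942, 0.006, -0.335], [0.335, 0.002, -0.942], [-0.005, -1.0, -0.004]]
ft_force: [-0.5, 0.1, 17.0]
opening: 0.1
```

Run:
```python
from h import *
snap('side','s10.png')
s=ctrl.get_state();print(s['tcp_pos'],s['ft_force'],s['moment'],s['opening'])
a=cv2.imread('pics/s10.png')[130:170,212:252].astype(float)
lo,hi=np.percentile(a,[2,98]);a=np.clip((a-lo)/(hi-lo)*255,0,255).astype('uint8')
cv2.imwrite('pics/n10.png',cv2.resize(a,(400,400),interpolation=cv2.INTER_NEAREST))
```

```text
[590.13832816 195.112088   233.18430471] [-1.16815515  0.88153679 16.84607793] [-0.05199971  0.49052282  0.00658108] 0.028088175633922963
```

View pics/n10.png

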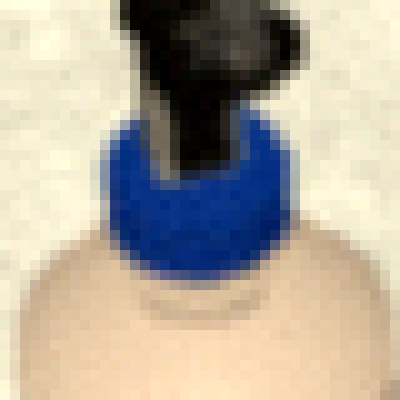

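{"op": "move_arm", "data": {"steps": [{"dx": 0.01,"dy": 0.02,"dz": 0,"ax": 0,"ay": 0,"az": 0,"hand": 0},{"dx": 0,"dy": 0.01,"dz": 0,"ax": 0,"ay": 0,"az": 0,"hand": 0},{"dx": 0,"dy": 0,"dz": 0,"ax": 0,"ay": 0,"az": 0,"hand": 0},{"dx": 0,"dy": 0,"dz": 0,"ax": 0,"ay": 0,"az": 0,"hand": 0},{"dx": 0,"dy": 0,"dz": 0,"ax": 0,"ay": 0,"az": 0,"hand": 0},{"dx": 0,"dy": 0,"dz": 0,"ax": 0,"ay": 0,"az": 0,"hand": 0},{"dx": 0,"dy": 0,"dz": 0,"ax": 0,"ay": 0,"az": 0,"hand": 0},{"dx": 0,"dy": 0,"dz": 0,"ax": 0,"ay": 0,"az": 0,"hand": 0},{"dx": 0,"dy": 0,"dz": 0,"ax": 0,"ay": 0,"az": 0,"hand": 0},{"dx": 0,"dy": 0,"dz": 0,"ax": 0,"ay": 0,"az": 0,"hand": 0}]}}

```text
t: 19.78
tcp_pos: [587.5, 194.5, 228.0]
tcp_rot: [[-0.942, -0.001, -0.336], [0.336, -0.001, -0.942], [0.001, -1.0, 0.001]]
ft_force: [-0.3, 0.7, 0.5]
opening: 0.1
```

Run:
```python
from h import *
s=ctrl.get_state();print(s['tcp_pos'],s['ft_force'],s['moment'],s['opening'])
```

```text
[587.46544023 194.51054802 228.03559876] [-0.31515352  0.65228669  0.45748085] [ 0.00707778 -0.04408162  0.02797769] 0.1450565591277017
```

It clicked: the TCP dropped to 228.0 and the force went light. I'll carry on pressing.

{"op": "move_arm", "data": {"steps": [{"dx": 0,"dy": 0.02,"dz": 0,"ax": 0,"ay": 0,"az": 0,"hand": 0},{"dx": 0,"dy": 0.02,"dz": 0,"ax": 0,"ay": 0,"az": 0,"hand": 0},{"dx": 0,"dy": 0.02,"dz": 0,"ax": 0,"ay": 0,"az": 0,"hand": 0},{"dx": 0,"dy": 0.02,"dz": 0,"ax": 0,"ay": 0,"az": 0,"hand": 0},{"dx": 0,"dy": 0.02,"dz": 0,"ax": 0,"ay": 0,"az": 0,"hand": 0},{"dx": 0,"dy": 0.02,"dz": 0,"ax": 0,"ay": 0,"az": 0,"hand": 0},{"dx": 0,"dy": 0,"dz": 0,"ax": 0,"ay": 0,"az": 0,"hand": 0},{"dx": 0,"dy": 0,"dz": 0,"ax": 0,"ay": 0,"az": 0,"hand": 0},{"dx": 0,"dy": 0,"dz": 0,"ax": 0,"ay": 0,"az": 0,"hand": 0},{"dx": 0,"dy": 0,"dz": 0,"ax": 0,"ay": 0,"az": 0,"hand": 0}]}}

```text
t: 20.62
tcp_pos: [588.2, 194.6, 227.6]
tcp_rot: [[-0.942, 0.002, -0.336], [0.336, 0.0, -0.942], [-0.002, -1.0, -0.001]]
ft_force: [-4.0, -0.1, 11.5]
opening: 0.0
```

Run:
```python
from h import *
s=ctrl.get_state();print(s['tcp_pos'],s['ft_force'],s['moment'],s['opening'])
```

```text
[588.19203806 194.63222794 227.63497322] [-4.03342519 -0.12854339 11.49369063] [-0.17991284  1.6474096  -0.01525588] 0.043016289939201445
```

{"op": "move_arm", "data": {"steps": [{"dx": 0.02,"dy": 0.01,"dz": 0.01,"ax": 0,"ay": 0,"az": 0,"hand": 0},{"dx": 0.02,"dy": 0.01,"dz": 0,"ax": 0,"ay": 0,"az": 0,"hand": 0},{"dx": 0,"dy": 0,"dz": 0,"ax": 0,"ay": 0,"az": 0,"hand": 0},{"dx": 0,"dy": 0,"dz": 0,"ax": 0,"ay": 0,"az": 0,"hand": 0},{"dx": 0,"dy": 0,"dz": 0,"ax": 0,"ay": 0,"az": 0,"hand": 0},{"dx": 0,"dy": 0,"dz": 0,"ax": 0,"ay": 0,"az": 0,"hand": 0},{"dx": 0,"dy": 0,"dz": 0,"ax": 0,"ay": 0,"az": 0,"hand": 0},{"dx": 0,"dy": 0,"dz": 0,"ax": 0,"ay": 0,"az": 0,"hand": 0},{"dx": 0,"dy": 0,"dz": 0,"ax": 0,"ay": 0,"az": 0,"hand": 0},{"dx": 0,"dy": 0,"dz": 0,"ax": 0,"ay": 0,"az": 0,"hand": 0}]}}

```text
t: 21.45
tcp_pos: [587.8, 194.7, 227.6]
tcp_rot: [[-0.942, 0.003, -0.336], [0.336, 0.0, -0.942], [-0.003, -1.0, -0.001]]
ft_force: [-3.0, -2.0, 12.1]
opening: -0.1
```

Run:
```python
from h import *
snap('side','s11.png')
R=[]
for i in range(6):
    ctrl.get_image('side');s=ctrl.get_state();R.append(np.r_[s['ft_force'],s['moment'],s['tcp_pos']])
print(np.mean(R,0).round(2),s['t'])
a=cv2.imread('pics/s11.png')[90:240,170:320]
cv2.imwrite('pics/n11.png',cv2.resize(a,(600,600),interpolation=cv2.INTER_CUBIC))
```

```text
[-2.7200e+00 -1.7200e+00  1.1890e+01 -5.5000e-01  1.0500e+00  1.0000e-02
  5.8775e+02  1.9464e+02  2.2757e+02] 21.8
```

View pics/n11.png

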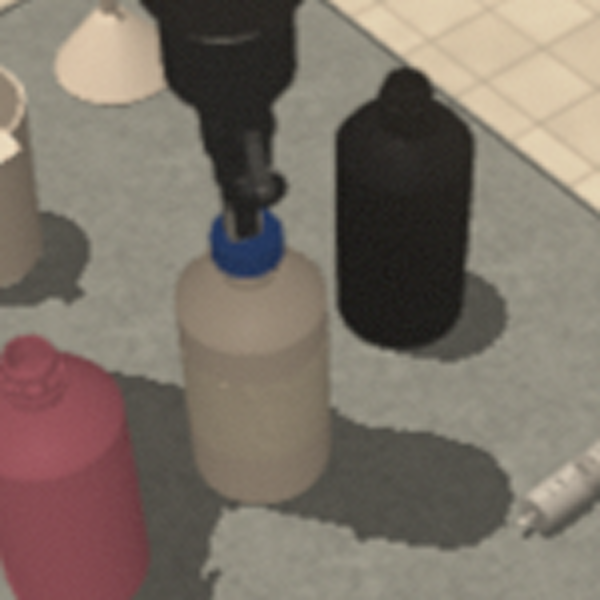

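{"op": "move_arm", "data": {"steps": [{"dx": 0.02,"dy": 0.02,"dz": 0.02,"ax": 0,"ay": 0,"az": 0,"hand": 0},{"dx": 0.02,"dy": 0.01,"dz": 0.02,"ax": 0,"ay": 0,"az": 0,"hand": 0},{"dx": 0,"dy": 0,"dz": 0,"ax": 0,"ay": 0,"az": 0,"hand": 0},{"dx": 0,"dy": 0,"dz": 0,"ax": 0,"ay": 0,"az": 0,"hand": 0},{"dx": 0,"dy": 0,"dz": 0,"ax": 0,"ay": 0,"az": 0,"hand": 0},{"dx": 0,"dy": 0,"dz": 0,"ax": 0,"ay": 0,"az": 0,"hand": 0},{"dx": 0,"dy": 0,"dz": 0,"ax": 0,"ay": 0,"az": 0,"hand": 0},{"dx": 0,"dy": 0,"dz": 0,"ax": 0,"ay": 0,"az": 0,"hand": 0},{"dx": 0,"dy": 0,"dz": 0,"ax": 0,"ay": 0,"az": 0,"hand": 0},{"dx": 0,"dy": 0,"dz": 0,"ax": 0,"ay": 0,"az": 0,"hand": 0}]}}

```text
t: 22.63
tcp_pos: [587.7, 194.6, 227.6]
tcp_rot: [[-0.942, 0.006, -0.335], [0.335, 0.001, -0.942], [-0.005, -1.0, -0.003]]
ft_force: [0.6, -0.5, 11.9]
opening: -0.1
```

Run:
```python
from h import *
R=[]
for i in range(6):
    ctrl.get_image('side');s=ctrl.get_state();R.append(np.r_[s['ft_force'],s['moment'],s['tcp_pos']])
print(np.mean(R,0).round(2),s['t'])
if 11<np.mean(R,0)[2]<18: print(ctrl.hand_in())
```

```text
[-2.0000e-02 -3.5000e-01  1.2990e+01 -2.4000e-01 -5.0000e-02 -0.0000e+00
  5.8767e+02  1.9459e+02  2.2756e+02] 22.9333
the job is handed in; nothing more can be done
None
```

The open bottle is closed. I set the wide cap on its neck, pressed it down with the shut fingertips until it clicked, kept pressing and handed in at 22.9 s.

- **Fully home:** the fingertips ended at a height of 227.6 mm; the cap top should be at 227.5 mm when home.
- **Holding force:** at hand-in the arm was still pressing down with about 13 N and almost no side force.
- **Bottle:** in the last picture, taken about a second before hand-in and before a final small trim of the push, it stood upright with the cap level. The neighbours in view (pink and black bottles, jug, syringe) stood clear. The sealed bottle and small cap were out of that view, but the arm did not go near them after the cap was lifted.

**What disagreed:**
- **Click force:** the last reading before the click was about 17 N, more than the 9 to 13 N stated. The final 13 N hold matches the stated range, but is lighter than that reading.
- **Centring:** the two camera views differed by 2 to 4 mm on where the neck was. I settled it by feel, from the side force as the cap went over the rim. The final press was about 1.5 mm off the cap's estimated centre.

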